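# Set the tumbler cabinet's vent door half open on its stay

## Task

The tumbler is running warm in its sound cabinet, so set the vent door half open: lift the perforated stay off its pin, draw the door out with it, and drop the stay's middle hole over the pin so that the bar lies down flat on the pin's shoulder. Let go of it, and leave the other things on the shelf where they stand.

Things in the scene. Friction and masses are not known exactly. Their poses are not given: they have to be found in the camera images.
- cabinet: grey sound cabinet of a rock tumbler, 290 mm deep, 310 wide, 245 tall, clear lid window, fixed to the shelf on a grey base board 18 mm thick, 330 wide, that reaches 210 mm out in front as a sill. Its white louvred vent door is 220 mm wide, from 26 to 206 mm above the shelf. Origin: at shelf height under the middle of the front face; x points into the cabinet (the front looks along -x), z up.
- vent_door (a joint): opening angle of the vent door about its vertical hinge, rad: 0 shut, growing as it swings outwards (clockwise from above), at most 1.3. It turns easily (under 1 N at the stay) and stays where it is left. It reads about 0.11 with the stay's outer hole on the pin, 0.39 with the middle hole, 0.70 with the inner hole.
- door_hinge (a point): point on the vertical hinge axis of the vent door, at the stay's height (40.5 mm above the shelf); its axes are the cabinet's
- pin_seat (a point): foot of the upright brass stay pin on the sill: the centre of the top of its round steel shoulder (30 mm across, 38 mm above the shelf), on which the stay lies. From here the pin, 10 mm in diameter with a round nose, stands up 12 mm. Fixed; its axes are the cabinet's.
- stay_pivot (a point): the stay's pivot on the door's bottom rail, 40.5 mm above the shelf, at half the bar's thickness, always 153 mm from the hinge axis (150 mm along the door, 30 mm out in front of its middle plane). Here the stay swivels freely about the vertical and tips up freely about its crosswise axis. Axes: x along the stay to its knob, z up out of its upper face.
- stay: flat aluminium bar 28 mm wide, 5 thick, 236 long over its round ends, with three 16 mm holes on its middle line, 58 (inner), 100 (middle) and 142 mm (outer) from its pivot; 0.11 to 0.2 kg; let go, it falls by its own weight, to 0.06 rad below level at most. Origin and axes as stay_pivot. At the start the outer hole is over the pin, the bar level on the pin's shoulder.
- hole_middle (a point): centre of the stay's middle hole, on the bar's underside, 100 mm from the pivot; it comes to pin_seat when that hole is dropped over the pin
- hole_outer (a point): centre of the stay's outer hole (nearest the knob), on the bar's underside, 142 mm from the pivot; at the start it is at pin_seat
- stay_knob (a point): centre of the black ball knob, 30 mm in diameter, on the stay's tail: 185 mm from the pivot along the bar and 24 mm above the bar's upper face, on a 12 mm stem (67 mm above the shelf while the stay lies level). It stands just past the front edge of the sill, free on all sides. Being a ball it can turn and tip between fingers.
- timer: white digital tumbler timer, 50 x 120 x 75 mm, with a round red push button on its front face; loose bystander; origin at the centre of its underside
- quartz: smoky quartz point standing on its cut base, 52 mm across and 114 mm tall; loose bystander; origin at the centre of its underside
- colander: round steel rinse colander, 192 mm across the rim (236 mm over its two loop handles), 85 mm tall; loose bystander; origin at the centre of its underside
- canister: round grey plastic grit canister with a dark lid, 102 mm across, 137 mm tall; loose bystander; origin at the centre of its underside
- mortar: round beige ceramic mortar, 120 mm across, 75 mm tall, its pestle (fixed in it) sticking out to 115 mm height; loose bystander; origin at the centre of its underside

How it is judged:
On the way:
1. the stay is lifted off the pin: its outer hole is at least 9 mm above the pin's shoulder (z of hole_outer in the frame of cabinet above 0.047 m), for 0.1 s.
At the end, for the whole second after the job is handed in: The pin stands in the stay's middle hole (hole centre within 5 mm of the pin's axis), that hole's underside is within 4 mm of the pin's shoulder, the bar is level within 0.06 rad, and the stay and the door are at rest (horizontal distance between hole_middle and pin_seat below 0.005 m and z of hole_middle in the frame of cabinet below 0.042 m and angle between stay's own z axis and vertical below 0.06 rad and linear speed of stay below 0.02 m/s and velocity of joint vent_door between -0.1 and 0.1 rad/s); the robot touches nothing.
It fails at once if one of the other things on the shelf (timer, quartz, colander, canister, mortar) is moved more than 30 mm (distance of any of timer, quartz, colander, canister, mortar from where it was at the start of the episode above 0.03 m).
It also fails if it takes over 40 s, if anything falls off the work surface, if the arm or the gripper's body presses on something with over 40 N, if the wrist force passes 120 N, or if a joint passes its speed limit or range.

## Robot

A 6-joint arm with a two-finger parallel gripper is mounted at the origin on the work surface. World frame = base frame: x ahead of the robot, y to its left, z up, the work surface at z = 0. Lengths are in m, angles in rad, forces in N, time in s.
With the tool pointing down it reaches from about 0.25 to 0.8 m from the base axis. Payload 8.5 kg.
Tool frame: the origin (TCP) lies at the very end of the fingers, on their centre line; the grasp point (between the pads) lies 19 mm behind it (env.tcp_to_grasp is the distance from the TCP to the grasp point, in m); z points along the fingers, y is the line along which they close (so a half turn about z gives the same grasp; the last joint's range is limited). The gripper opens to 85 mm and grips with 20 to 120 N. Pads are 22 mm wide; open, the fingers measure 114 mm over their backs; the gripper's body (76 mm by 85 mm) begins 54 mm behind the grasp point. The pads swing forward as they close: fully open they stand 13 mm farther back than shut.
Start: joints at [-1.199, 0.238, -0.013, 1.319, 0, 1.571], TCP at [0.191, -0.489, 0.231] pointing down, gripper open.
Joint ranges: [-2.66, 2.66], [-1.03, 1.9], [-1.14, 1.46], [-1.82, 2.27], [-1.45, 1.34], [-3.14, 3.14]. Speed limits (rad/s): [2.22, 2.22, 2.79, 3.14, 3.14, 3.14].

## Interface

Orientations are given as a unit quaternion [w, x, y, z].
In Python, from plant import env gives the robot as it stands.
- The arm moves only by the tool carry_out, never from a script. Its argument "moves" is a list of rows, each a list of 4 numbers: the shift along the tool's x, y, z normalised to -1 to 1, where 1 is 300 mm, then the turn about the tool's z normalised to -1 to 1, where 1 is 360 degrees. In form: [[dx, dy, dz, yaw], ...]. A call has 1 to 8 rows; each row is the pose to reach, as a shift and turn from the pose commanded when the call began, along the tool's axes at that moment, turning the shorter way round; what a row does not reach only later rows make up. A row lasts 1/12 s, in which the tool goes at most 41.7 mm and 7.16 degrees, less where a joint would pass 70% of its speed; a pose out of reach is approached as far as the arm can. A call with a number of a shift or a turn outside -1 to 1 is refused whole. A call with a gripper value outside its range is refused whole. "fingers" is the finger opening in mm, from 0 to 85.4, set as the call begins (left out, the last holds). The fingers move at their own pace and stop on an object; "grip_force" is the grip in N (left out, the last holds). Time passes only in rows, so rows that repeat a pose let the fingers close. It gives the time, the measured TCP pose, the force, the opening and the grip force at its end, in the units of the state.
- env.get_obs(): the state, without advancing time (a new reading comes with each control period).
- env.camera(name): name is "side" or "top"; returns a dict with "pixels" (384x512x3 uint8, blue, green, red), "z_map" (384x512 float32, m along the optical axis (not along the pixel's ray), 0 where there is no reading), "K" (3x3 intrinsics, pixels), "rvec" (rotation vector, rad) and "tvec" (3), from world to camera coordinates, as OpenCV has them. Camera axes: x right, y down, z forward; pixel columns grow to the right and rows downward; lengths in m; the calibration is good to about 2 mm. A picture is of the moment at which its call begins.
- env.job_done(): hands the job in; it is judged then, once.
The state is a dict: "time_s": time; "joint_positions": joint angles; "qd": joint speeds; "effort": joint torques, N m; "tcp_pos": TCP position; "tool_rot": TCP orientation; "ft_force": force on the tool from outside, world axes, zero at the start; "wrist_torque": the same for the moment, N m; "opening": opening from 0.0 (shut) to 1.0 (fully open); "grip_force": force on a finger pad.
Only numpy, scipy, OpenCV 4.12 (cv2) and the standard library are available. Lean on these libraries where they do the work, as an engineer would, in place of code of your own. Each camera call takes 0.05 s, during which the arm holds its last target. There are 200 camera calls.

## Working session

There is one attempt and no reset: what is moved stays moved. The work goes in short steps, Python scripts to look and compute and a tool call to move; the robot and the scene stay as the last step left them, time stands still between calls to the robot, and variables do not carry over. Pictures are saved under pics/ and viewed, at most 10 in all, crops included, and the job is handed in when it is done.

Besides the shell and the picture viewer there is one more tool, called by a JSON object that holds its "api" and its "payload". carry_out: Moves the arm, as the interface text tells. Its arguments: {"type":"object","properties":{"moves":{"type":"array"},"fingers":{"type":"number"},"grip_force":{"type":"number"}},"required":["moves"]}

```bash
ls; mkdir -p pics; cat > h.py <<'E'
import numpy as np, cv2
from plant import env
def snap(name,fn):
    c=env.camera(name); cv2.imwrite('pics/%s.png'%fn,c['pixels']); np.savez('pics/%s.npz'%fn,**c); return c
def load(fn): return dict(np.load('pics/%s.npz'%fn))
def ray(c,u,v):
    R=cv2.Rodrigues(c['rvec'])[0]; o=-R.T@c['tvec'].ravel(); d=R.T@np.linalg.inv(c['K'])@[u,v,1.]; return o,d
def at_z(c,u,v,z): o,d=ray(c,u,v); return o+d*(z-o[2])/d[2]
def dep(c,u,v): o,d=ray(c,u,v); return o+d*c['z_map'][int(v),int(u)]
def proj(c,p): return cv2.projectPoints(np.array([p],float),c['rvec'],c['tvec'],c['K'],None)[0].ravel()
E
python3 - <<'E'
from h import *
a=snap('top','t0'); b=snap('side','s0')
for c in (a,b): print(ray(c,256,192))
o=env.get_obs(); print(o)
E
```

```text
pics
(array([0.3426933 , 0.1089062 , 0.99550799]), array([ 0.19947765, -0.01359716, -0.97983028]))
(array([ 0.62177467, -0.29123014,  1.32903661]), array([-0.05562233,  0.30801447, -0.94987549]))
{'time_s': 0.1, 'joint_positions': array([-1.19900394e+00,  2.38733853e-01, -1.41843637e-02,  1.31920196e+00,
       -1.03552752e-05,  1.57076982e+00]), 'qd': array([-6.90787982e-04, -2.56951842e-03,  1.21635709e-04,  7.89291212e-04,
       -9.44629346e-05, -1.84237998e-03]), 'effort': array([ 1.04208448e-04, -5.39721823e+01,  3.46999133e+01,  1.34363340e-02,
        1.03813406e-05,  4.13348843e-06]), 'tcp_pos': array([ 0.19058335, -0.48877596,  0.23072945]), 'tool_rot': array([-6.49565851e-04,  9.82768339e-01,  1.84840344e-01, -1.27421754e-04]), 'ft_force': array([ 0.01195559,  0.10907137, -0.61496252]), 'wrist_torque': array([ 0.01653112, -0.00185402,  0.02436284]), 'grip_force': 0.0, 'opening': 0.9978213078345303}
```

View pics/t0.png

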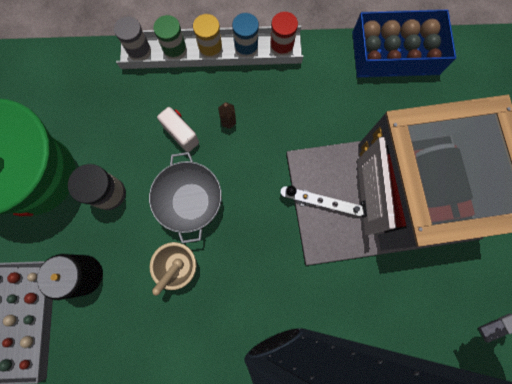

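View pics/s0.png

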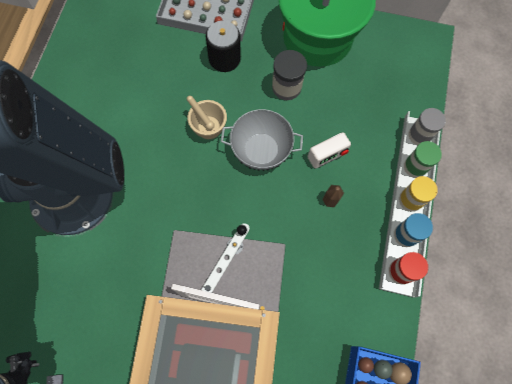

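The top view shows the stay from its knob at about (291,190) to its pivot at about (360,210). In the side view it runs from the knob at (242,230) to the pivot at (208,288). Next I'll enlarge both.

```bash
python3 - <<'E'
from h import *
a=cv2.imread('pics/t0.png')[130:270,270:430]; b=cv2.imread('pics/s0.png')[215:315,155:290]
A=cv2.resize(a,(640,560),interpolation=cv2.INTER_CUBIC)
B=cv2.resize(b,(675,500),interpolation=cv2.INTER_CUBIC)
cv2.imwrite('pics/t0c.png',A); cv2.imwrite('pics/s0c.png',B)
E
```

```text
(no output)
```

View pics/t0c.png

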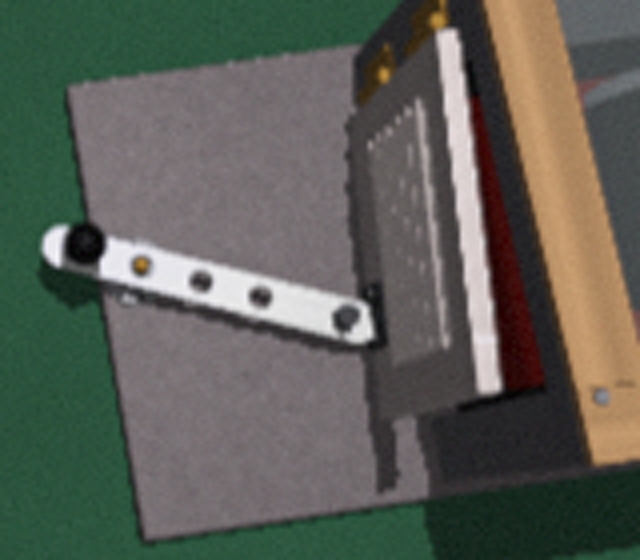

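View pics/s0c.png

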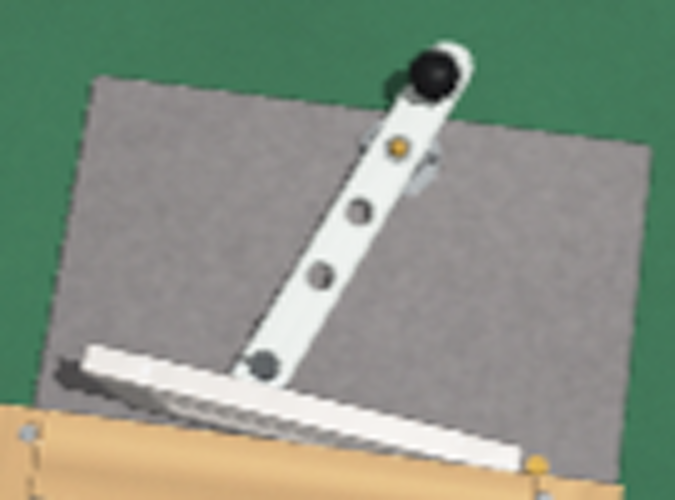

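The top crop shows the pin at crop (141,265), the middle hole at (201,281), the pivot at (347,318) and the knob at (85,243). In the side crop the pin is at (398,147), the middle hole at (359,211), the pivot at (264,365) and the knob at (434,75). The hinge knuckles are on the right in the side view.

```bash
python3 - <<'E'
from h import *
from scipy.optimize import least_squares
T=load('t0');S=load('s0')
P={'pin':((141,265),(398,147),.048),'mid':((201,281),(359,211),.041),'inn':((260,296),(320,275),.041),'piv':((347,318),(264,365),.043),'knob':((85,243),(434,75),.067),'cornL':((68,88),(650,147),.018),'cornR':((147,542),(95,77),.018)}
Q={}
for k,(t,s,z) in P.items():
    a=at_z(T,(t[0]+.5)/4-.5+270,(t[1]+.5)/4-.5+130,z); b=at_z(S,(s[0]+.5)/5-.5+155,(s[1]+.5)/5-.5+215,z)
    Q[k]=(a+b)[:2]/2; print(k,a.round(4),b.round(4))
n=lambda a,b:np.linalg.norm(Q[a]-Q[b])
print('pin-piv .142:',n('pin','piv'),'knob-piv .185:',n('knob','piv'),'pin-knob .043',n('pin','knob'),'mid-pin .042',n('mid','pin'),'sill .33',n('cornL','cornR'))
# line fit along the stay from knob/pin/piv
d=np.array([0,.1*0+.058,.1,.142,.185]);pts=np.array([Q[k] for k in('piv','inn','mid','pin','knob')])
f=lambda p:(p[:2]+d[:,None]*[np.cos(p[2]),np.sin(p[2])]-pts).ravel()
r=least_squares(f,[*Q['piv'],3.0]);p=r.x;print('fit',p,r.fun.reshape(-1,2).round(4))
piv=p[:2];u=np.array([np.cos(p[2]),np.sin(p[2])]);pin=piv+.142*u
rot=lambda v,t:np.array([[np.cos(t),-np.sin(t)],[np.sin(t),np.cos(t)]])@v
y=Q['cornL']-Q['cornR'];y/=np.linalg.norm(y)
def g(h): 
    return [np.linalg.norm(piv-h)-.153]+[np.linalg.norm(h+rot(piv-h,-t)-pin)-L for t,L in((.28,.1),(.59,.058))]
r=least_squares(g,piv+.15*y);H=r.x
print('pin',pin,'H',H,'res',r.fun,'cab y',y, 'hinge/cab-y offset from sill mid',(H-(Q['cornL']+Q['cornR'])/2)@y, (H-(Q['cornL']+Q['cornR'])/2)@np.array([y[1],-y[0]]))
for t in np.arange(0,.40,.04):
    pv=H+rot(piv-H,-t); 
    w=pin-pv; print(round(t,2),'pivot',pv.round(4),'dist pin',np.linalg.norm(w).round(4),'ang',np.arctan2(w[1],w[0]).round(3),'knob if aimed',(pv+.185*w/np.linalg.norm(w)).round(4))
E
```

```text
pin [ 0.5203 -0.0382  0.048 ] [ 0.5223 -0.0416  0.048 ]
mid [ 0.509  -0.0801  0.041 ] [ 0.5093 -0.081   0.041 ]
inn [ 0.4971 -0.12    0.041 ] [ 0.497  -0.1211  0.041 ]
piv [ 0.4796 -0.178   0.043 ] [ 0.4797 -0.1767  0.043 ]
knob [0.5331 0.0016 0.067 ] [ 5.335e-01 -5.000e-04  6.700e-02]
cornL [0.6587 0.0021 0.018 ] [ 0.6623 -0.0014  0.018 ]
cornR [ 0.3337 -0.035   0.018 ] [ 0.3371 -0.037   0.018 ]
pin-piv .142: 0.14358553729854784 knob-piv .185: 0.18579576355741992 pin-knob .043 0.042210848710668124 mid-pin .042 0.04242257366396889 sill .33 0.32710522329023733
fit [ 0.48009523 -0.17642809  1.2781102 ] [[ 0.0004  0.0009]
 [-0.0002 -0.0003]
 [-0.0002 -0.0001]
 [-0.0002 -0.0006]
 [ 0.0002  0.0001]]
pin [ 0.52106581 -0.04046703] H [ 0.63057324 -0.14884298] res [-1.44817450e-05  2.62210656e-03 -1.28074804e-03] cab y [0.99379764 0.11120361] hinge/cab-y offset from sill mid 0.11723517893429136 0.14494575764717416
0.0 pivot [ 0.4801 -0.1764] dist pin 0.142 ang 1.278 knob if aimed [0.5335 0.0007]
0.04 pivot [ 0.4791 -0.1704] dist pin 0.1365 ang 1.258 knob if aimed [0.536  0.0057]
0.08 pivot [ 0.4784 -0.1643] dist pin 0.131 ang 1.239 knob if aimed [0.5387 0.0106]
0.12 pivot [ 0.4779 -0.1582] dist pin 0.1254 ang 1.219 knob if aimed [0.5416 0.0155]
0.16 pivot [ 0.4776 -0.1521] dist pin 0.1198 ang 1.2 knob if aimed [0.5447 0.0203]
0.2 pivot [ 0.4776 -0.146 ] dist pin 0.1141 ang 1.18 knob if aimed [0.5481 0.0251]
0.24 pivot [ 0.4779 -0.1399] dist pin 0.1084 ang 1.161 knob if aimed [0.5516 0.0298]
0.28 pivot [ 0.4783 -0.1338] dist pin 0.1026 ang 1.141 knob if aimed [0.5554 0.0344]
0.32 pivot [ 0.4791 -0.1277] dist pin 0.0968 ang 1.122 knob if aimed [0.5593 0.039 ]
0.36 pivot [ 0.48   -0.1217] dist pin 0.091 ang 1.103 knob if aimed [0.5635 0.0435]
```

```bash
cat >> h.py <<'E'
from scipy.spatial.transform import Rotation
def go(targets,yaw=None):
    o=env.get_obs(); q=o['tool_rot']; M=Rotation.from_quat([q[1],q[2],q[3],q[0]]).as_matrix(); p=o['tcp_pos']
    y0=np.arctan2(M[1,0],M[0,0]); print('pos',p.round(4),'yaw',y0.round(4),'f',o['ft_force'].round(2),'open',round(o['opening'],3),'t',o['time_s'])
    for t in targets:
        print(((M.T@(np.array(t)-p))/.3).round(4), 'yaw', None if yaw is None else round(-(yaw-y0)/(2*np.pi),4))
# geometry (world)
piv0=np.array([.4801,-.1764]); u0=np.array([np.cos(1.278),np.sin(1.278)]); pin=piv0+.142*u0
H=np.array([.6301,-.2061])
def pivot(dt):
    c,s=np.cos(-dt),np.sin(-dt); return H+np.array([[c,-s],[s,c]])@(piv0-H)
def knob(dt,tilt):
    pv=pivot(dt); w=pin-pv; w/=np.linalg.norm(w)
    return np.r_[pv+w*(.185*np.cos(tilt)-.0265*np.sin(tilt)), .0405+.185*np.sin(tilt)+.0265*np.cos(tilt)]
E
python3 - <<'E'
from h import *
for t in(0,.26,.27,.28,.29,.59): print(t,np.linalg.norm(pin-pivot(t)).round(4),knob(t,0).round(4),knob(t,.17).round(4))
go([(.20,-.46,.34),(.36,-.25,.34),(.5335,.0007,.14)],1.278)
E
```

```text
0 0.142 [0.5335 0.0007 0.067 ] [ 0.5314 -0.0061  0.0979]
0.26 0.1024 [0.5439 0.039  0.067 ] [0.542  0.0321 0.0979]
0.27 0.1009 [0.5441 0.0405 0.067 ] [0.5422 0.0336 0.0979]
0.28 0.0994 [0.5443 0.042  0.067 ] [0.5424 0.0351 0.0979]
0.29 0.0979 [0.5444 0.0435 0.067 ] [0.5425 0.0366 0.0979]
0.59 0.0575 [0.5191 0.087  0.067 ] [0.5192 0.0799 0.0979]
pos [ 0.1906 -0.4888  0.2307] yaw 0.3718 f [ 0.01  0.11 -0.61] open 0.998 t 0.1
[ 0.0641 -0.0784 -0.3641] yaw -0.1442
[ 0.8153 -0.5368 -0.3635] yaw -0.1442
[ 1.6577 -1.1044  0.3039] yaw -0.1442
```

{"api": "carry_out", "payload": {"moves": [[0.03,-0.04,-0.13,0],[0.06,-0.08,-0.26,0],[0.12,-0.12,-0.36,0],[0.23,-0.2,-0.36,-0.02],[0.34,-0.27,-0.36,-0.04],[0.46,-0.34,-0.36,-0.06],[0.58,-0.41,-0.36,-0.08],[0.7,-0.48,-0.36,-0.1]], "fingers": 60}}

```text
time_s: 0.77
tcp_pos: [0.3346, -0.277, 0.3392]
tool_rot: [-0.0, 0.877, 0.48, 0.0]
ft_force: [0.2, -1.0, 0.7]
opening: 0.704
grip_force: 0.0
```

```bash
python3 - <<'E'
from h import *
go([(.5335,.0007,.14)],1.278)
E
```

```text
pos [ 0.3346 -0.277   0.3392] yaw 1.0022 f [ 0.15 -1.05  0.68] open 0.704 t 0.7667
[1.1369 0.0605 0.6642] yaw -0.0439
```

{"api": "carry_out", "payload": {"moves": [[0.12,0.01,0,-0.01],[0.24,0.02,0,-0.02],[0.36,0.03,0,-0.03],[0.48,0.03,0,-0.044],[0.6,0.04,0,-0.044],[0.72,0.04,0.03,-0.044],[0.84,0.05,0.06,-0.044],[0.95,0.05,0.1,-0.044]]}}

```text
time_s: 1.43
tcp_pos: [0.5026, -0.0456, 0.3091]
tool_rot: [0.0, 0.804, 0.595, 0.0]
ft_force: [0.7, -0.5, 0.9]
opening: 0.696
grip_force: 0.0
```

```bash
python3 - <<'E'
from h import *
go([(.5335,.0007,.14),(.5335,.0007,.048)],1.278)
E
```

```text
pos [ 0.5026 -0.0456  0.3091] yaw 1.2738 f [ 0.7 -0.5  0.9] open 0.696 t 1.4333
[0.1775 0.0528 0.5637] yaw -0.0007
[0.1775 0.0526 0.8704] yaw -0.0007
```

{"api": "carry_out", "payload": {"moves": [[0.1,0.03,0.1,0],[0.178,0.053,0.2,0],[0.178,0.053,0.3,0],[0.178,0.053,0.4,0],[0.178,0.053,0.5,0],[0.178,0.053,0.54,0],[0.178,0.053,0.56,0],[0.178,0.053,0.56,0]]}}

```text
time_s: 2.1
tcp_pos: [0.5313, -0.001, 0.14]
tool_rot: [-0.001, 0.804, 0.594, -0.001]
ft_force: [-0.5, -0.3, -0.2]
opening: 0.704
grip_force: 0.0
```

```bash
python3 - <<'E'
from h import *
go([(.5335,.0007,.05)],1.278)
b=snap('side','s1'); a=snap('top','t1')
A=cv2.resize(a['pixels'][150:230,250:370],(480,320),interpolation=cv2.INTER_CUBIC)
B=cv2.resize(b['pixels'][190:300,180:300],(480,440),interpolation=cv2.INTER_CUBIC)
cv2.imwrite('pics/c1.png',np.vstack([B[:280],A]))
E
```

```text
pos [ 0.5313 -0.001   0.14  ] yaw 1.2733 f [-0.53 -0.27 -0.2 ] open 0.704 t 2.1
[0.0079 0.006  0.2999] yaw -0.0007
```

View pics/c1.png

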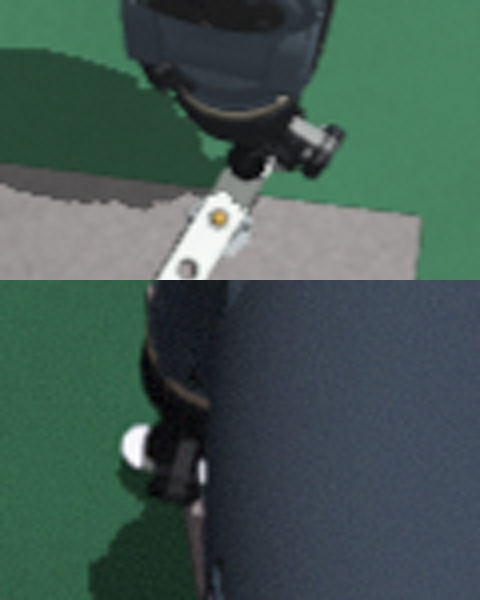

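The open fingers straddle the knob. The top view shows the knob and tail at about (150,450) of the composite, just under the fingers. Now I'll descend and grip.

{"api": "carry_out", "payload": {"moves": [[0.008,0.006,0.08,0],[0.008,0.006,0.16,0],[0.008,0.006,0.22,0],[0.008,0.006,0.27,0],[0.008,0.006,0.3,0],[0.008,0.006,0.31,0],[0.008,0.006,0.31,0],[0.008,0.006,0.31,0]]}}

```text
time_s: 2.87
tcp_pos: [0.5355, 0.0006, 0.0494]
tool_rot: [0.0, 0.804, 0.594, 0.001]
ft_force: [0.1, 0.6, -0.2]
opening: 0.701
grip_force: 0.0
```

{"api": "carry_out", "payload": {"moves": [[0,0,0,0],[0,0,0,0],[0,0,0,0],[0,0,0,0],[0,0,0,0],[0,0,0,0],[0,0,0,0],[0,0,0,0]], "fingers": 20, "grip_force": 40}}

```text
time_s: 3.53
tcp_pos: [0.5351, 0.0007, 0.0493]
tool_rot: [0.0, 0.804, 0.594, 0.001]
ft_force: [-1.9, 0.5, 6.6]
opening: 0.33
grip_force: 38.9
```

```bash
python3 - <<'E'
from h import *
k=knob(0,0);p=env.get_obs()['tcp_pos']
go([p+knob(0,t)-k for t in (.04,.085,.13,.17,.18)],None)
E
```

```text
pos [0.5351 0.0007 0.0493] yaw 1.2732 f [-1.93  0.46  6.61] open 0.33 t 3.5333
[-0.004   0.0001 -0.0246] yaw None
[-0.0097  0.0001 -0.052 ] yaw None
[-0.0166  0.0002 -0.0792] yaw None
[-0.0238  0.0002 -0.1031] yaw None
[-0.0257  0.0003 -0.109 ] yaw None
```

{"api": "carry_out", "payload": {"moves": [[-0.002,0,-0.012,0],[-0.004,0,-0.025,0],[-0.007,0,-0.038,0],[-0.01,0,-0.052,0],[-0.013,0,-0.066,0],[-0.017,0,-0.079,0],[-0.02,0,-0.091,0],[-0.024,0,-0.103,0]]}}

```text
time_s: 4.2
tcp_pos: [0.5324, -0.0063, 0.0796]
tool_rot: [-0.0, 0.804, 0.594, -0.0]
ft_force: [-0.2, 0.1, -2.8]
opening: 0.33
grip_force: 39.5
```

{"api": "carry_out", "payload": {"moves": [[0,0,0,0],[0,0,0,0]]}}

```text
time_s: 4.37
tcp_pos: [0.5326, -0.0062, 0.0793]
tool_rot: [-0.0, 0.804, 0.594, 0.0]
ft_force: [1.0, 0.7, -1.9]
opening: 0.327
grip_force: 39.5
```

```bash
python3 - <<'E'
from h import *
k=knob(0,.17);p=env.get_obs()['tcp_pos']
go([p+knob(t,.17)-k for t in (.04,.08,.12,.16,.2,.24,.276)],1.2377)
b=snap('side','s2')
B=cv2.resize(b['pixels'][190:310,160:300],(700,600),interpolation=cv2.INTER_CUBIC)
cv2.imwrite('pics/c2.png',B)
E
```

```text
pos [ 0.5326 -0.0062  0.0793] yaw 1.2731 f [ 1.01  0.69 -1.9 ] open 0.327 t 4.3667
[0.0203 0.0004 0.    ] yaw 0.0056
[0.0407 0.0007 0.    ] yaw 0.0056
[0.0611 0.0007 0.    ] yaw 0.0056
[0.0815 0.0003 0.    ] yaw 0.0056
[ 0.1018 -0.0007  0.    ] yaw 0.0056
[ 0.122  -0.0025  0.    ] yaw 0.0056
[ 0.14   -0.0051  0.    ] yaw 0.0056
```

View pics/c2.png

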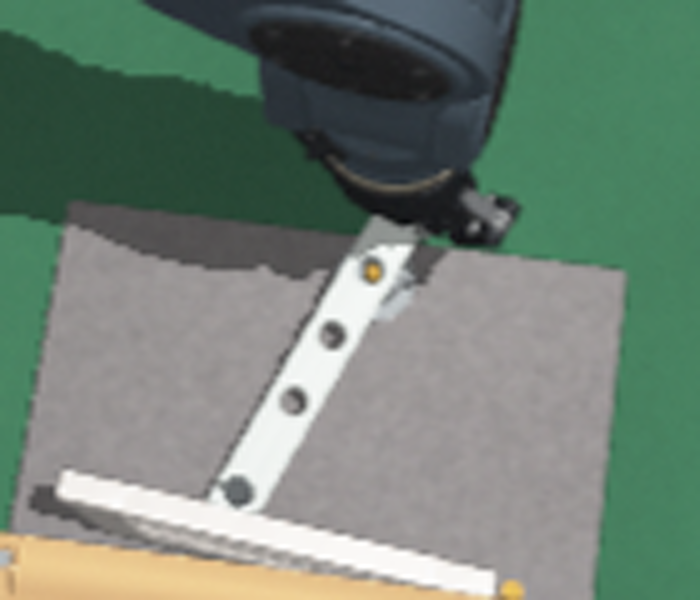

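The outer hole is up and clear of the pin (the pin shows at (373,270) through the raised hole) and the pivot hasn't moved. Next I'll draw the door out.

{"api": "carry_out", "payload": {"moves": [[0.018,0,0,0],[0.038,0.001,0,0.001],[0.058,0.001,0,0.002],[0.078,0,0,0.003],[0.098,-0.001,0,0.004],[0.118,-0.002,0,0.005],[0.134,-0.004,0,0.0056],[0.14,-0.005,0,0.0056]]}}

```text
time_s: 5.08
tcp_pos: [0.5435, 0.0354, 0.0791]
tool_rot: [-0.0, 0.814, 0.58, 0.0]
ft_force: [-0.8, -0.0, -1.4]
opening: 0.324
grip_force: 39.7
```

{"api": "carry_out", "payload": {"moves": [[0,0,0,0],[0,0,0,0]]}}

```text
time_s: 5.25
tcp_pos: [0.5431, 0.0346, 0.0791]
tool_rot: [-0.0, 0.814, 0.58, -0.0]
ft_force: [0.2, 0.8, -1.6]
opening: 0.324
grip_force: 39.7
```

```bash
python3 - <<'E'
from h import *
k=knob(.276,.17);p=env.get_obs()['tcp_pos']
go([p+knob(.276,t)-k for t in (.13,.09,.05,.02,0,-.01)])
print(np.array([.5326,-.0062,.0793])+knob(.276,.17)-knob(0,.17))
b=snap('side','s3')
B=cv2.resize(b['pixels'][190:310,160:300],(700,600),interpolation=cv2.INTER_CUBIC)
cv2.imwrite('pics/c3.png',B)
w=pin-pivot(.276); w/=np.linalg.norm(w); m=pivot(.276)+.1*w*np.cos(.17)
for q in(np.r_[m,.0405+.017+.0025],np.r_[pin,.049],np.r_[pivot(.276),.044]): print((proj(b,q)-[160,190]+.5)*5)
E
```

```text
pos [0.5431 0.0346 0.0791] yaw 1.2383 f [ 0.18  0.83 -1.58] open 0.324 t 5.25
[ 0.0072 -0.0004  0.0239] yaw None
[ 0.0134 -0.0007  0.048 ] yaw None
[ 0.0186 -0.001   0.0723] yaw None
[ 0.0219 -0.0012  0.0907] yaw None
[ 0.0238 -0.0013  0.1031] yaw None
[ 0.0246 -0.0013  0.1092] yaw None
[0.54344938 0.03440576 0.0793    ]
[370.06767399 267.87335465]
[371.88420475 269.72828024]
[282.65947359 425.48045738]
```

View pics/c3.png

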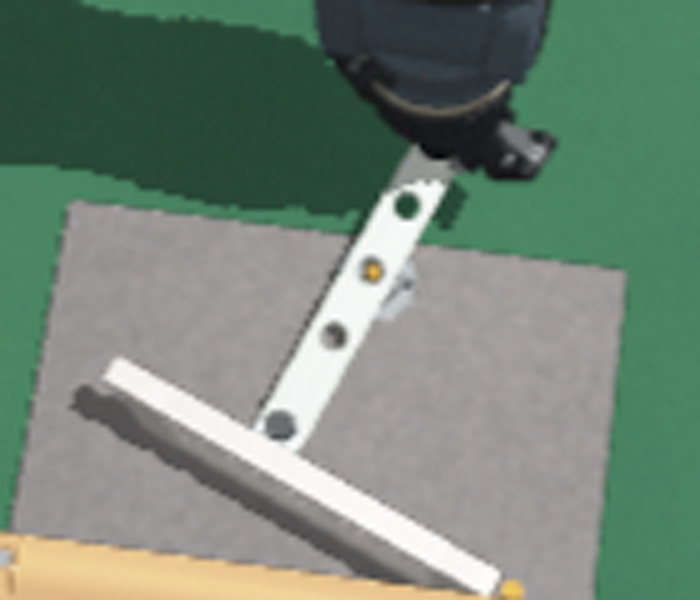

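The middle hole, at about (371,269), is centred over the pin at (373,271), as predicted. I'll lower it along the arc.

{"api": "carry_out", "payload": {"moves": [[0.004,0,0.013,0],[0.008,0,0.027,0],[0.012,-0.001,0.041,0],[0.015,-0.001,0.056,0],[0.018,-0.001,0.071,0],[0.021,-0.001,0.086,0],[0.023,-0.001,0.098,0],[0.024,-0.001,0.102,0]]}}

```text
time_s: 5.97
tcp_pos: [0.5454, 0.041, 0.0491]
tool_rot: [0.0, 0.814, 0.58, -0.0]
ft_force: [-6.9, -2.7, 22.4]
opening: 0.326
grip_force: 41.4
```

{"api": "carry_out", "payload": {"moves": [[0,0,0,0],[0,0,0,0]]}}

```text
time_s: 6.13
tcp_pos: [0.5454, 0.041, 0.0494]
tool_rot: [0.0, 0.814, 0.58, -0.0]
ft_force: [-5.0, -2.4, 10.1]
opening: 0.324
grip_force: 40.6
```

The height matches the seated height at the start, and the contact force shows the bar is resting on the shoulder. I'll release and back off upward.

{"api": "carry_out", "payload": {"moves": [[0,0,0,0],[0,0,0,0],[0,0,0,0],[0,0,0,0],[0,0,0,0],[0,0,0,0]], "fingers": 60}}

```text
time_s: 6.63
tcp_pos: [0.5455, 0.0414, 0.0485]
tool_rot: [-0.0, 0.814, 0.58, -0.0]
ft_force: [-0.2, 0.3, -0.2]
opening: 0.699
grip_force: 0.0
```

{"api": "carry_out", "payload": {"moves": [[0,0,-0.05,0],[0,0,-0.12,0],[0,0,-0.22,0],[0,0,-0.33,0],[0,0,-0.44,0],[0,0,-0.55,0],[0,0,-0.6,0],[0,0,-0.6,0]]}}

```text
time_s: 7.3
tcp_pos: [0.5473, 0.0414, 0.2326]
tool_rot: [0.002, 0.814, 0.58, 0.003]
ft_force: [0.9, 0.2, -0.1]
opening: 0.707
grip_force: 0.0
```

```bash
python3 - <<'E'
from h import *
go([]); b=snap('side','s4')
B=cv2.resize(b['pixels'][190:310,160:300],(700,600),interpolation=cv2.INTER_CUBIC)
cv2.imwrite('pics/c4.png',B)
w=pin-pivot(.276); w/=np.linalg.norm(w)
for d in(.058,.1,.142): 
    q=np.r_[pivot(.276)+d*w,.043]; print((proj(b,q)-[160,190]+.5)*5)
    pp=proj(b,np.r_[pivot(.276)+(d+.02)*w,.043]); print('bar z',dep(b,*pp.round())[2])
E
```

```text
pos [0.5473 0.0414 0.2326] yaw 1.2381 f [ 0.94  0.21 -0.05] open 0.707 t 7.3
[335.10225172 335.69923023]
bar z 0.04711987970781073
[372.20166394 271.86384053]
bar z 0.042944193839538514
[408.65582677 209.13870415]
bar z 0.038669296243952545
```

View pics/c4.png

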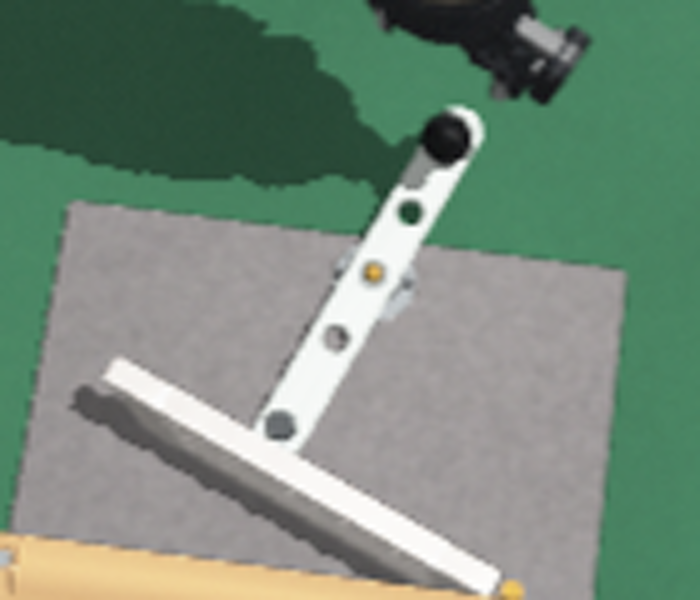

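The pin is centred in the middle hole at (373,272) and the fingers are clear. The depth slope along the bar needs checking against the start picture.

```bash
python3 - <<'E'
from h import *
snap('side','s5')
for f,dt,L in(('s0',0,.142),('s4',.276,.1),('s5',.276,.1)):
    c=load(f); w=pin-pivot(dt); w/=np.linalg.norm(w); P=[];
    R=cv2.Rodrigues(c['rvec'])[0]
    for d in np.arange(.02,.165,.002):
        for s in(-.009,-.005,.005,.009):
            if min(abs(d-np.array([.058,.1,.142])))<.01: continue
            q=proj(c,np.r_[pivot(dt)+d*w+s*np.array([-w[1],w[0]]),.043]).round(); z=dep(c,*q)[2]; P.append((d,z))
    P=np.array(P);P=P[abs(P[:,1]-.043)<.015]; k=np.polyfit(P[:,0],P[:,1],1);print(f,len(P),k,np.polyval(k,L))
E
```

```text
s0 172 [-0.0061508   0.04307248] 0.042199064779384246
s4 172 [-0.00010669  0.04336851] 0.043357841634337854
s5 172 [4.37949134e-05 4.28019396e-02] 0.04280631909768387
```

The bar is level (slope about 0) with its top at 43 mm, so it is seated. Handing in.

```bash
python3 -c "
from plant import env
print(env.job_done())"
```

```text
the job is handed in; nothing more can be done
None
```

The vent door is half open: the stay's middle hole is over the pin, the bar measured level on the shoulder, the gripper is clear and the other things were not touched; the job is handed in, but no verdict came back.

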